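# Slide the red sample carrier round the sorting tray into the reading bay

### The job

The red sample carrier has to go into the black reading bay of the sorting tray. Slide the carriers one at a time, without lifting them off the tray floor: first the yellow one into the empty corner until it is up against the tray wall, then the blue one out of the bay into the place yellow has left and up against the wall, and last the red one into the bay, feeling gently for the moment when it has pushed the copper contact plate in front of it fully home. Never force a carrier (no more than about 15 N sideways against the walls, plates or neighbours), push the plates in with nothing but the red carrier, and leave the flask, the card terminal and the mouse where they are.

Things in the scene. Friction and masses are not known exactly. Their poses are not given: they have to be found in the camera images.
- tray: fixed green sorting tray, 2 x 2 places. Origin: underside, where its two middle lines cross; x and y along its sides, z up. Floor top 10 mm up. The three grey places have aluminium walls on their outer sides, 14 mm above the floor, inner faces 64 mm from the middle line: a carrier against one has its centre 34 mm from it. (-x,-y) is empty at the start; sliding friction is about 1 N.
- rim: the upright parts of the tray: its aluminium walls and the two blue blocks with their copper plates; fixed to the tray, same origin and axes. A carrier pressed against any of them, or against another carrier, with more than 16 N is damaged.
- bay (a point): middle of the black reading bay, the (+x,+y) place, on the tray floor; tray axes. No walls here: on its +x and on its +y side stands a rigid blue block with a copper contact plate. A plate's face, when out, is 64 to 88 mm from the tray's middle line: set differently each day, not measured. It yields 6 mm, then the carrier meets the block. 
- red_center (a point): red carrier (0.13-0.25 kg): base 60 x 60 x 16 mm with four white caps, and in its middle a square grip post 20 x 20 mm, 37 mm high, sides parallel to the tray's. Point: its centre, 26 mm above its underside; grip the post about 14 mm above this point, so fingertips clear the base. Starts in (+x,-y), then goes to +y and pushes plate_y; or in (-x,+y), then goes to +x, plate_x.
- blue_center (a point): blue carrier (0.13-0.25 kg): base 60 x 60 x 16 mm with four white caps, and in its middle a square grip post 20 x 20 mm, 37 mm high, sides parallel to the tray's. Point: its centre, 26 mm above its underside; grip the post about 14 mm above this point, so fingertips clear the base. Starts in the bay.
- yellow_center (a point): yellow carrier (0.13-0.25 kg): base 60 x 60 x 16 mm with four white caps, and in its middle a square grip post 20 x 20 mm, 37 mm high, sides parallel to the tray's. Point: its centre, 26 mm above its underside; grip the post about 14 mm above this point, so fingertips clear the base. Starts in (-x,+y) or (+x,-y), opposite red.
- plate_x (a joint): copper contact plate (32 mm wide, 13 mm high) on the +x side of the bay: travel in m, 0 = out, about 0.006 = fully home, flush with the blue block that then stops the carrier; at least 0.005 is needed. It moves to +x of the tray under about 4 to 6 N of friction and stays where it is left (no spring).
- plate_y (a joint): the same on the +y side of the bay, moving to +y of the tray.
- flask: black insulated flask, 72 mm across, 150 mm high, standing beside the tray; origin at the centre of its underside. To be left alone.
- terminal: black card terminal lying on the desk, 150 x 75 x 33 mm; origin at the centre of its underside. To be left alone.
- mouse: black round computer mouse, 62 mm across, 32 mm high; origin at the centre of its underside. To be left alone.
Not all that is in view belongs to the job. There is more than one size of the part that bears yellow_center; the job needs the middle-sized.

How it is judged:
On the way, in this order (a step that is already met when the one before it is completed fails the run):
1. the yellow carrier is in the corner that was empty, up against the tray wall (x of yellow_center in the frame of tray below -0.026 m and y of yellow_center in the frame of tray below -0.026 m and (x of yellow_center in the frame of tray below -0.032 m or y of yellow_center in the frame of tray below -0.032 m)), for 0.2 s.
2. the blue carrier is in the place that yellow left, up against the tray wall (x of yellow_center in the frame of tray below -0.026 m and y of yellow_center in the frame of tray below -0.026 m and ((x of blue_center in the frame of tray below -0.032 m and y of blue_center in the frame of tray above 0.026 m) or (y of blue_center in the frame of tray below -0.032 m and x of blue_center in the frame of tray above 0.026 m))), for 0.2 s.
3. the red carrier is in the bay and has pushed its contact plate home (((value of joint plate_x above 0.005 m and x of red_center in the frame of tray above 0.0375 m and y of red_center in the frame of tray above 0.026 m) or (value of joint plate_y above 0.005 m and y of red_center in the frame of tray above 0.0375 m and x of red_center in the frame of tray above 0.026 m))), for 0.2 s.
At the end, for the whole second after the job is handed in: Yellow stands in the (-x,-y) place and blue in the (-x,+y) or (+x,-y) place, each within 2 mm of the wall it was pushed against; red stands in the bay with the contact plate in front of it at least 5 of 6 mm in; all three lie flat on the tray floor, at rest and released (all of step 2 and (x of yellow_center in the frame of tray below -0.032 m or y of yellow_center in the frame of tray below -0.032 m) and ((value of joint plate_x above 0.005 m and x of red_center in the frame of tray above 0.0375 m and y of red_center in the frame of tray above 0.026 m) or (value of joint plate_y above 0.005 m and y of red_center in the frame of tray above 0.0375 m and x of red_center in the frame of tray above 0.026 m)) and z of each of red_center, blue_center, yellow_center in the frame of tray below 0.039 m and linear speed of each of red, blue, yellow below 0.01 m/s); the robot touches nothing.
It fails at once if a carrier is pressed with more than 16 N against the tray walls, a block, a contact plate or another carrier (contact force between any of red, blue, yellow and rim above 16 N or contact force between red and blue above 16 N or contact force between any of red, blue and yellow above 16 N).
It fails at once if a carrier is lifted more than 8 mm off the tray floor (z of any of red_center, blue_center, yellow_center in the frame of tray above 0.044 m).
It fails at once if a contact plate is pushed in (by more than 2 mm) before the red carrier is in the bay (value of joint any of plate_x, plate_y above 0.002 m and (x of red_center in the frame of tray below 0.02 m or y of red_center in the frame of tray below 0.02 m)).
It fails at once if flask, card terminal or mouse moved by more than 15 mm (distance of any of flask, terminal, mouse from where it was at the start of the episode above 0.015 m).
It also fails if it takes over 69 s, if anything falls off the work surface, if the arm or the gripper's body presses on something with over 40 N, if the wrist force passes 120 N, or if a joint passes its speed limit or range.

### The arm

A 6-joint arm with a two-finger parallel gripper is mounted at the origin on the work surface. World frame = base frame: x ahead of the robot, y to its left, z up, the work surface at z = 0. Lengths are in m, angles in rad, forces in N, time in s.
With the tool pointing down it reaches from about 0.35 to 0.975 m from the base axis. Payload 4.9 kg.
Tool frame: the origin (TCP) lies at the very end of the fingers, on their centre line; the grasp point (between the pads) lies 19 mm behind it; z points along the fingers, y is the line along which they close (so a half turn about z gives the same grasp; the last joint's range is limited). The gripper opens to 85 mm and grips with 20 to 120 N. Pads are 22 mm wide; open, the fingers measure 114 mm over their backs; the gripper's body (76 mm by 85 mm) begins 54 mm behind the grasp point. The pads swing forward as they close: fully open they stand 13 mm farther back than shut.
Start: joints at [-1.28, 0.053, 1.613, -0, 1.476, -0.119], TCP at [0.249, -0.573, 0.231] pointing down, gripper open.
Joint ranges: [-3.01, 3.01], [-1.01, 2.22], [0.06, 2.58], [-1.02, 4.17], [0.09, 2.62], [-3.14, 3.14]. Speed limits (rad/s): [2.57, 2.57, 3.14, 3.14, 3.14, 3.14].

### API

Orientations are given as a unit quaternion [w, x, y, z].
In Python, from plant import state, optics, ticket, nets gives the robot as it stands. The module is installed in compiled form; this text tells all that it offers.
- The arm moves only by the shell command python3 -m inch 'ROWS' [OPENING]. ROWS is JSON, a list of rows, each an object of numbers: "dx", "dy", "dz": the shift along the tool's x, y, z as a fraction of full scale; "rx", "ry", "rz": the turn, a rotation vector about the tool's x, y, z as a fraction of full scale. In form: [{"dx": .., "dy": .., "dz": .., "rx": .., "ry": .., "rz": ..}, ...]. A call has 1 to 5 rows; each row is the pose to reach, as a shift and turn from the pose commanded when the call began, along the tool's axes at that moment; what a row does not reach only later rows make up. Full scale, the value 1, is 0.8 m for a shift and 1.5 rad for a turn. A row lasts 1/10 s, in which the tool goes at most 50 mm and 8.59 degrees, less where a joint would pass 70% of its speed; a pose out of reach is approached as far as the arm can. A call with a number of a shift or a turn outside -1 to 1 is refused whole. A call with a gripper value outside its range is refused whole. OPENING is the opening, from -1 (shut) to 1 (fully open), set as the call begins (- or left out, the last holds). The fingers move at their own pace and stop on an object; the grip force is fixed at half the most. Time passes only in rows, so rows that repeat a pose let the fingers close. It gives the time, the measured TCP pose, the force, the opening and the grip force at its end, in the units of the state.
- state(): the state, without advancing time (a new reading comes with each control period).
- optics.grab_frame(name): name is "scene" or "top" or "wrist"; returns the picture (420x560x3 uint8, red, green, blue); there is no depth.
- optics.camera_info(name): a dict with "fx", "fy", "cx", "cy" (pixels), "R" (3x3) and "t" (3): a world point X has camera coordinates R X + t. Camera axes: x right, y down, z forward; pixel columns grow to the right and rows downward; lengths in m; the calibration is good to about 2 mm. A picture is of the moment at which its call begins: read the wrist's pose just before it. camera_info takes no time and is no camera call; for the wrist camera it gives the pose at the moment of the call.
- ticket.job_done(): hands the job in; it is judged then, once.
Trained networks look in the newest picture that a camera, given by its name, has taken for a name from the list of things; names that differ only in an ending like _2 or _b are one class to them, and where a whole thing is asked for, a point or a joint stands for the part that bears it (a point fixed in the world has none). Each returns a list of dicts, best first, with "confidence" (0 to 1); they miss things now and then, are a little off and sometimes report something else, mostly with a low value. They report only what shows in the picture. A call takes as long as a camera call. They do not tell look-alikes from the thing itself.
- nets.boxes_of(camera, name): "bbox" ([centre column, centre row, width, height] in pixels, round what is visible of it).
- nets.outline_of(camera, name): "pixels" (420x560 bool, what is visible of it) and "bbox" ([centre column, centre row, width, height] in pixels, round what is visible of it).
The state is a dict: "time": time; "joint_pos": joint angles; "joint_vel": joint speeds; "joint_efforts": joint torques, N m; "tool_pos": TCP position; "tool_rot": TCP orientation; "contact_force": force on the tool from outside, world axes, zero at the start; "ft_torque": the same for the moment, N m; "gripper_width": opening from 0.0 (shut) to 1.0 (fully open); "grasp_force": force on a finger pad.
Only numpy, scipy, OpenCV 4.12 (cv2) and the standard library are available. Lean on these libraries where they do the work, as an engineer would, in place of code of your own. Each camera call takes 0.05 s, during which the arm holds its last target. There are 200 camera calls.

## Working session

There is one attempt and no reset: what is moved stays moved. The work goes in short steps, Python scripts to look and compute and a shell command to move; the robot and the scene stay as the last step left them, time stands still between calls to the robot, and variables do not carry over. Pictures are saved under pics/ and viewed, at most 10 in all, crops included, and the job is handed in when it is done.

```bash
mkdir -p pics; cat > h.py <<'E'
import numpy as np, cv2
from plant import state, optics, ticket, nets
def save(n,im): cv2.imwrite('pics/'+n+'.png',cv2.cvtColor(im,cv2.COLOR_RGB2BGR))
def ray(ci,u,v,z):
    R=np.array(ci['R']);t=np.array(ci['t']);c=-R.T@t
    d=R.T@np.array([(u-ci['cx'])/ci['fx'],(v-ci['cy'])/ci['fy'],1.]);return c+d*(z-c[2])/d[2]
def proj(ci,X):
    p=np.array(ci['R'])@np.array(X)+np.array(ci['t']);return p[0]/p[2]*ci['fx']+ci['cx'],p[1]/p[2]*ci['fy']+ci['cy']
E
python3 - <<'E'
from h import *
s=state();print({k:np.round(v,3) for k,v in s.items()})
for c in('top','scene'):
    im=optics.grab_frame(c);save(c+'0',im);ci=optics.camera_info(c);print(c,ci)
    for n in('tray','red_center','blue_center','yellow_center','flask','terminal','mouse'):
        print(n,[(np.round(b['bbox']).tolist(),round(b['confidence'],2)) for b in nets.boxes_of(c,n)][:4])
E
```

```text
{'time': np.float64(0.0), 'joint_pos': array([-1.28 ,  0.053,  1.614,  0.   ,  1.476, -0.119]), 'joint_vel': array([ 0.002, -0.001,  0.   ,  0.001, -0.003, -0.001]), 'joint_efforts': array([ 2.0000e-03, -3.9369e+01, -3.7017e+01, -0.0000e+00,  7.0000e-03,
        0.0000e+00]), 'tool_pos': array([ 0.249, -0.573,  0.23 ]), 'tool_rot': array([-0.001,  0.979,  0.203, -0.   ]), 'contact_force': array([-0.368,  0.011, -1.228]), 'ft_torque': array([-0.012, -0.025, -0.026]), 'grasp_force': np.float64(0.0), 'gripper_width': np.float64(0.999)}
top {'fx': 482.42937648212217, 'fy': 482.42937648212217, 'cx': 278.60294006497264, 'cy': 200.3030195716091, 'R': array([[ 0.02949773, -0.99938097,  0.01917167],
       [-0.99639887, -0.03092424, -0.07894919],
       [ 0.07949319, -0.01677381, -0.99669427]]), 't': array([0.01937896, 0.57392322, 0.9930272 ])}
tray [([291.0, 229.0, 96.0, 99.0], 0.7)]
red_center [([286.0, 253.0, 29.0, 37.0], 0.81), ([277.0, 202.0, 13.0, 2.0], 0.67)]
blue_center [([284.0, 223.0, 33.0, 34.0], 0.88), ([294.0, 233.0, 92.0, 88.0], 0.44)]
yellow_center [([311.0, 218.0, 33.0, 35.0],
[... 367 characters left out ...]
ay([[-0.64569517,  0.76346389, -0.01416475],
       [ 0.59455446,  0.49102798, -0.63670756],
       [-0.47914794, -0.41954071, -0.77097525]]), 't': array([ 0.32599754, -0.31431804,  1.1655328 ])}
tray [([276.0, 204.0, 117.0, 98.0], 0.82)]
red_center [([296.0, 184.0, 37.0, 34.0], 0.97), ([275.0, 205.0, 115.0, 100.0], 0.64)]
blue_center []
yellow_center [([289.0, 126.0, 36.0, 43.0], 0.95), ([230.0, 144.0, 23.0, 21.0], 0.85), ([254.0, 192.0, 33.0, 29.0], 0.67), ([300.0, 214.0, 11.0, 9.0], 0.64)]
flask [([177.0, 139.0, 46.0, 65.0], 0.85), ([196.0, 238.0, 29.0, 34.0], 0.35)]
terminal [([358.0, 246.0, 74.0, 75.0], 0.7), ([257.0, 191.0, 40.0, 29.0], 0.52)]
mouse [([199.0, 239.0, 28.0, 29.0], 0.94)]
```

```bash
python3 - <<'E'
from h import *
im=cv2.imread('pics/top0.png')[130:355,160:460]
cv2.imwrite('pics/topc.png',cv2.resize(im,None,fx=2.66,fy=2.66,interpolation=cv2.INTER_CUBIC))
im=cv2.imread('pics/scene0.png')[90:310,140:420]
cv2.imwrite('pics/scenec.png',cv2.resize(im,None,fx=2.7,fy=2.7,interpolation=cv2.INTER_CUBIC))
E
```

```text
(no output)
```

View pics/topc.png

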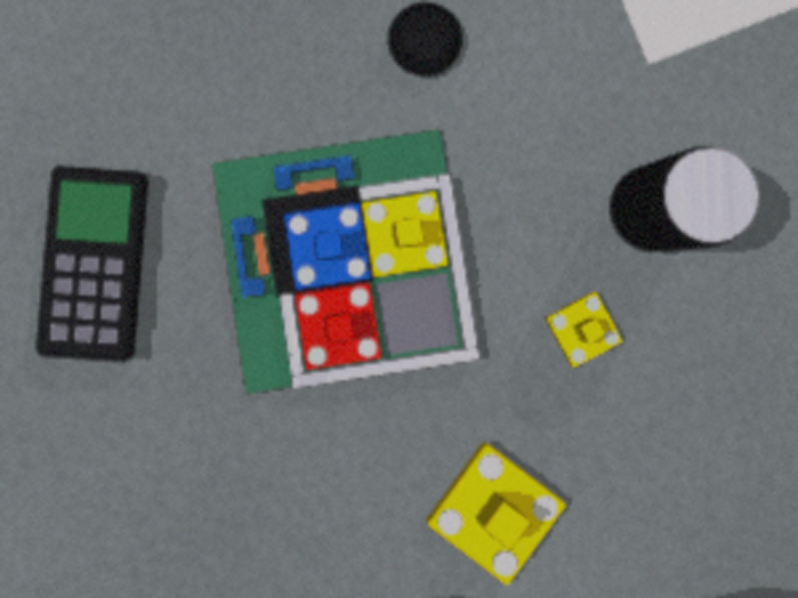

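View pics/scenec.png

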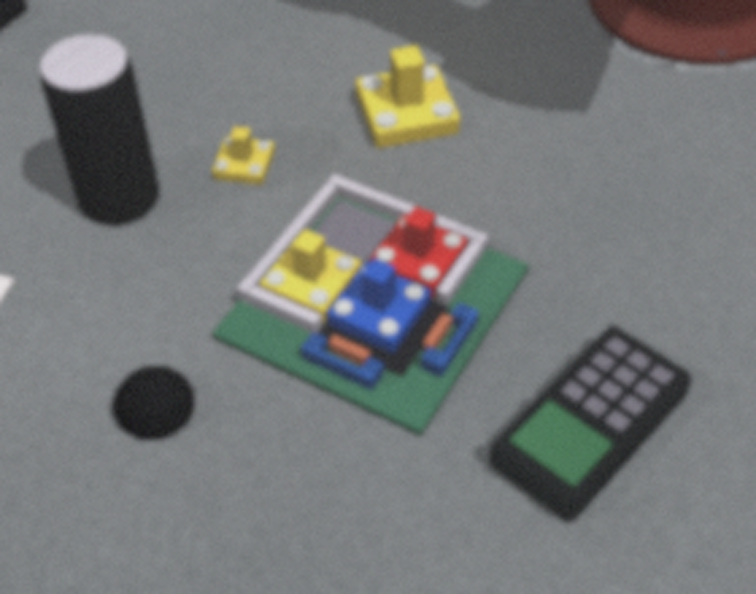

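The top view shows red at (286,253), blue at (284,223) in the black bay, and yellow at (311,218). The grey empty place is at about (318,248), with the plates above and to the left of the bay. So tray +x points up in the image and +y left: yellow is in (+x,-y) and red in (-x,+y), which means red must push plate_x.

Yellow candidates: (311,218) in the tray, (380,254) small, and (347,322) large. The one in the tray fits: it's middle-sized and sits in the (+x,-y) place opposite red. The enlarged crop confirms it.

```bash
python3 - <<'E'
from h import *
ci=optics.camera_info('top')
P=lambda x,y,z:ray(ci,x/2.66+160,y/2.66+130,z)[:2]
g=[P(*p,.01) for p in((213,162),(440,130),(245,392))]
d=g[0]-g[2];e=g[0]-g[1]
print('green',np.round(g,4),np.degrees(np.arctan2(d[1],d[0])),np.degrees(np.arctan2(-e[0],e[1])),np.linalg.norm(d),np.linalg.norm(e))
for n,pp in dict(red=((309,305),(358,297),(317,355),(367,347)),blue=((298,225),(349,217),(305,275),(357,268)),yel=((376,213),(427,204),(384,264),(435,255))).items():
    q=np.array([P(*p,.028) for p in pp]);d=q[0]+q[1]-q[2]-q[3];print(n,np.round(q.mean(0),4),np.degrees(np.arctan2(d[1],d[0])))
cw=optics.camera_info('wrist');s=state()
from scipy.spatial.transform import Rotation as Ro
w,x,y,z=s['tool_rot'];T=Ro.from_quat([x,y,z,w]).as_matrix();R=np.array(cw['R']);c=-R.T@np.array(cw['t'])
print('cam in tool',T.T@(c-s['tool_pos']),'\n',R@T,cw['fx'],'toolx',T[:,0])
E
```

```text
green [[ 0.5916  0.1192]
 [ 0.6232 -0.0624]
 [ 0.4099  0.0874]] 9.920381424400384 9.876105223022348 0.1844727283350157 0.18431244231697888
red [0.4644 0.0162] 11.318233331833556
blue [0.5264 0.0262] 10.105200325364846
yel [ 0.5378 -0.035 ] 10.307457864388123
cam in tool [ 0.07717098 -0.00032474 -0.14307364] 
 [[-5.03765888e-05  9.99999777e-01 -6.66218167e-04]
 [-9.53634135e-01 -2.48551392e-04 -3.00968229e-01]
 [-3.00968328e-01  6.20166633e-04  9.53633935e-01]] 342.9848598107028 toolx [9.17199714e-01 3.98427766e-01 8.40762575e-06]
```

```bash
python3 -m inch '[{"dx":0.05,"dy":-0.04,"rz":0.04},{"dx":0.1,"dy":-0.08,"rz":0.12},{"dx":0.15,"dy":-0.12,"rz":0.157},{"dx":0.2,"dy":-0.16,"rz":0.157},{"dx":0.2,"dy":-0.16,"rz":0.157}]' 0
```

```text
validation failed for argument at $[0]...
```

```bash
python3 -m inch '[{"dx":0.05,"dy":-0.04,"dz":0.0,"rx":0.0,"ry":0.0,"rz":0.04},{"dx":0.1,"dy":-0.08,"dz":0.0,"rx":0.0,"ry":0.0,"rz":0.12},{"dx":0.15,"dy":-0.12,"dz":0.0,"rx":0.0,"ry":0.0,"rz":0.157},{"dx":0.2,"dy":-0.16,"dz":0.0,"rx":0.0,"ry":0.0,"rz":0.157},{"dx":0.2,"dy":-0.16,"dz":0.0,"rx":0.0,"ry":0.0,"rz":0.157}]' 0.0
```

```text
time: 1.3
tool_pos: [0.3467, -0.3882, 0.2314]
tool_rot: [-0.0, 0.996, 0.09, 0.001]
contact_force: [0.7, -0.8, -0.4]
gripper_width: 0.502
grasp_force: 0.0
```

```bash
python3 -m inch '[{"dx":0.04,"dy":-0.05,"dz":0.0,"rx":0.0,"ry":0.0,"rz":0.0},{"dx":0.08,"dy":-0.1,"dz":0.0,"rx":0.0,"ry":0.0,"rz":0.0},{"dx":0.12,"dy":-0.15,"dz":0.0,"rx":0.0,"ry":0.0,"rz":0.0},{"dx":0.157,"dy":-0.196,"dz":0.0,"rx":0.0,"ry":0.0,"rz":0.0}]'
python3 -m inch '[{"dx":0.03,"dy":-0.04,"dz":0.02,"rx":0.0,"ry":0.0,"rz":0.0},{"dx":0.07,"dy":-0.09,"dz":0.05,"rx":0.0,"ry":0.0,"rz":0.0},{"dx":0.11,"dy":-0.14,"dz":0.08,"rx":0.0,"ry":0.0,"rz":0.0},{"dx":0.157,"dy":-0.196,"dz":0.11,"rx":0.0,"ry":0.0,"rz":0.0},{"dx":0.157,"dy":-0.196,"dz":0.11,"rx":0.0,"ry":0.0,"rz":0.0}]'
python3 - <<'E'
from h import *
ci=optics.camera_info('wrist');im=optics.grab_frame('wrist');save('w1',im);s=state();print(s['tool_pos'],s['tool_rot'],ci['R'],ci['t'])
E
```

```text
time: 1.7
tool_pos: [0.4414, -0.2157, 0.2317]
tool_rot: [0.0, 0.996, 0.086, 0.0]
contact_force: [1.4, 0.2, -0.3]
gripper_width: 0.496
grasp_force: 0.0
time: 2.2
tool_pos: [0.5376, -0.038, 0.1414]
tool_rot: [-0.0, 0.996, 0.088, -0.001]
contact_force: [-0.3, -0.1, -0.9]
gripper_width: 0.497
grasp_force: 0.0
[ 0.53778349 -0.03620216  0.14007856] [-0.00160357  0.99605066  0.08876131 -0.00139209] [[ 1.75503389e-01 -9.84478660e-01 -5.73442540e-04]
 [-9.38308563e-01 -1.67448860e-01  3.02552342e-01]
 [-2.97952346e-01 -5.25608954e-02 -9.53132599e-01]] [-0.13143998  0.48580289  0.45257697]
```

View pics/w1.png

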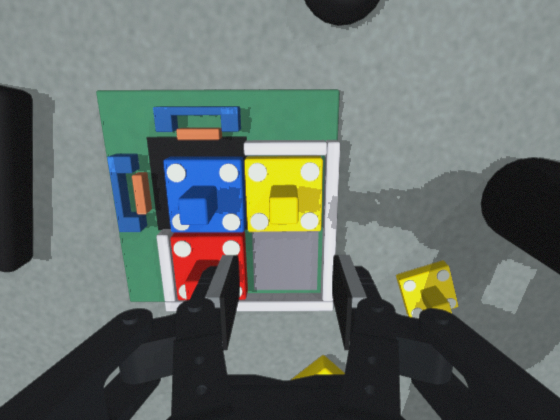

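```bash
python3 - <<'E'
from h import *
ci=dict(fx=342.985,fy=342.985);i0=optics.camera_info('wrist');ci.update(cx=i0['cx'],cy=i0['cy'],R=i0['R'],t=i0['t'])
s=state();a=2*np.arctan2(s['tool_rot'][2],s['tool_rot'][1]);print('tool yaw',np.degrees(a))
ang=lambda d:np.degrees(np.arctan2(d[1],d[0]))
G=[ray(ci,u,v,.01)[:2] for u,v in((97,91),(339,91),(130,301))]
print('green',ang(G[0]-G[2]),ang(G[0]-G[1])-90,np.round(G,4))
for n,z,pp in(('yel',.028,((257,172),(309,171),(260,222),(310,220))),('blue',.028,((175,172),(228,173),(181,221),(231,222))),('yposttop',.063,((271,194),(297,194),(270,223),(299,223))),('grey',.01,((252,233),(319,233),(255,292),(318,291)))):
    q=np.array([ray(ci,*p,z)[:2] for p in pp]);d=q[0]+q[1]-q[2]-q[3];e=q[0]+q[2]-q[1]-q[3]
    print(n,np.round(q.mean(0),4),ang(d),ang(e)-90,np.linalg.norm(d)/2,np.linalg.norm(e)/2)
for n,p,z in(('wall right inner top',(327,200),.024),('wall top inner',(285,155),.024),('wall left inner',(169,270),.024),('platex face',(199,139),.02),('platey face',(150,193),.02)):
    print(n,ray(ci,*p,z)[:2])
c,si=np.cos(np.radians(10)),np.sin(np.radians(10))
E
```

```text
tool yaw 10.184723816251122
green 10.121505413305156 10.180620516708032 [[ 0.5919  0.119 ]
 [ 0.6243 -0.0611]
 [ 0.4117  0.0869]]
yel [ 0.5401 -0.034 ] 12.31745654429213 12.014415698531025 0.03994555487747598 0.03950181295455957
blue [0.5285 0.0271] 11.095345106794554 9.06942635564991 0.03960173702959393 0.03989156145713471
yposttop [ 0.5421 -0.0341] 11.059085221172028 10.237872442413334 0.020634075531074925 0.018591188268431653
grey [ 0.4752 -0.0473] 11.079641197611478 10.785847749318904 0.05727494440999443 0.05734843945657938
wall right inner top [ 0.5424342  -0.06805197]
wall top inner [ 0.57160612 -0.02917391]
wall left inner [0.45835837 0.05004033]
platex face [0.57137178 0.03710766]
platey face [0.52197861 0.07124493]
```

```bash
python3 -m inch '[{"dx":0.0044,"dy":-0.002,"dz":0.04,"rx":0.0,"ry":0.0,"rz":0.0},{"dx":0.0044,"dy":-0.002,"dz":0.08,"rx":0.0,"ry":0.0,"rz":0.0},{"dx":0.0044,"dy":-0.002,"dz":0.11,"rx":0.0,"ry":0.0,"rz":0.0},{"dx":0.0044,"dy":-0.002,"dz":0.133,"rx":0.0,"ry":0.0,"rz":0.0},{"dx":0.0044,"dy":-0.002,"dz":0.133,"rx":0.0,"ry":0.0,"rz":0.0}]'
python3 - <<'E'
from h import *
im=optics.grab_frame('wrist');save('w2',im);s=state();print(s['tool_pos'],s['contact_force'])
E
```

```text
time: 2.75
tool_pos: [0.5382, -0.0387, 0.0339]
tool_rot: [-0.001, 0.996, 0.087, -0.003]
contact_force: [-0.6, -0.1, -0.7]
gripper_width: 0.498
grasp_force: 0.0
[ 0.53957481 -0.03883951  0.03584086] [ 0.56109469 -0.61697872 -0.67788516]
```

View pics/w2.png

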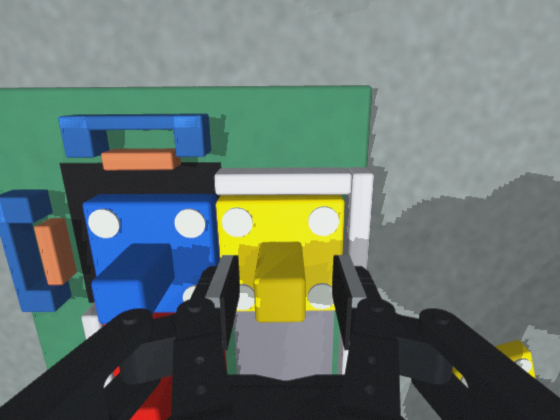

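Wrist view: the fingers straddle the yellow post (post top at about (280,298)). Finger centre is near column 287, so I'll shift about 2.5 mm, go slightly lower and close.

```bash
python3 -m inch '[{"dx":0.0,"dy":-0.003,"dz":0.003,"rx":0.0,"ry":0.0,"rz":0.0},{"dx":0.0,"dy":-0.003,"dz":0.003,"rx":0.0,"ry":0.0,"rz":0.0}]'
python3 -m inch '[{"dx":0.0,"dy":0.0,"dz":0.0,"rx":0.0,"ry":0.0,"rz":0.0},{"dx":0.0,"dy":0.0,"dz":0.0,"rx":0.0,"ry":0.0,"rz":0.0},{"dx":0.0,"dy":0.0,"dz":0.0,"rx":0.0,"ry":0.0,"rz":0.0},{"dx":0.0,"dy":0.0,"dz":0.0,"rx":0.0,"ry":0.0,"rz":0.0},{"dx":0.0,"dy":0.0,"dz":0.0,"rx":0.0,"ry":0.0,"rz":0.0}]' -1.0
```

```text
time: 3.0
tool_pos: [0.5411, -0.0362, 0.0359]
tool_rot: [0.0, 0.996, 0.087, 0.001]
contact_force: [0.2, -0.4, -0.4]
gripper_width: 0.501
grasp_force: 0.0
time: 3.5
tool_pos: [0.5411, -0.0361, 0.0358]
tool_rot: [0.0, 0.996, 0.087, 0.001]
contact_force: [-0.5, -0.2, 6.1]
gripper_width: 0.22
grasp_force: 59.8
```

```bash
python3 -m inch '[{"dx":-0.01,"dy":0.0,"dz":0.0,"rx":0.0,"ry":0.0,"rz":0.0},{"dx":-0.02,"dy":0.0,"dz":0.0,"rx":0.0,"ry":0.0,"rz":0.0},{"dx":-0.03,"dy":0.0,"dz":0.0,"rx":0.0,"ry":0.0,"rz":0.0},{"dx":-0.04,"dy":0.0,"dz":0.0,"rx":0.0,"ry":0.0,"rz":0.0}]'
python3 -m inch '[{"dx":-0.01,"dy":0.0,"dz":0.0,"rx":0.0,"ry":0.0,"rz":0.0},{"dx":-0.02,"dy":0.0,"dz":0.0,"rx":0.0,"ry":0.0,"rz":0.0},{"dx":-0.03,"dy":0.0,"dz":0.0,"rx":0.0,"ry":0.0,"rz":0.0},{"dx":-0.03,"dy":0.0,"dz":0.0,"rx":0.0,"ry":0.0,"rz":0.0}]'
```

```text
time: 3.9
tool_pos: [0.5097, -0.0418, 0.0359]
tool_rot: [0.0, 0.996, 0.087, 0.002]
contact_force: [-0.5, 0.8, 1.7]
gripper_width: 0.218
grasp_force: 58.8
time: 4.3
tool_pos: [0.485, -0.0462, 0.0358]
tool_rot: [0.001, 0.996, 0.087, 0.001]
contact_force: [0.8, -0.4, 9.8]
gripper_width: 0.223
grasp_force: 60.2
```

```bash
python3 -m inch '[{"dx":-0.004,"dy":0.0,"dz":0.0,"rx":0.0,"ry":0.0,"rz":0.0},{"dx":-0.0075,"dy":0.0,"dz":0.0,"rx":0.0,"ry":0.0,"rz":0.0},{"dx":-0.0075,"dy":0.0,"dz":0.0,"rx":0.0,"ry":0.0,"rz":0.0}]'
python3 -m inch '[{"dx":-0.00125,"dy":0.0,"dz":0.0,"rx":0.0,"ry":0.0,"rz":0.0},{"dx":-0.00125,"dy":0.0,"dz":0.0,"rx":0.0,"ry":0.0,"rz":0.0}]'
```

```text
time: 4.6
tool_pos: [0.4799, -0.0471, 0.0358]
tool_rot: [0.001, 0.996, 0.087, 0.002]
contact_force: [5.1, 0.5, 6.9]
gripper_width: 0.225
grasp_force: 59.9
time: 4.8
tool_pos: [0.4791, -0.0473, 0.0358]
tool_rot: [0.001, 0.996, 0.087, 0.002]
contact_force: [4.5, 0.5, 6.9]
gripper_width: 0.226
grasp_force: 59.9
```

```bash

python3 -m inch '[{"dx":-0.00125,"dy":0.0,"dz":0.0,"rx":0.0,"ry":0.0,"rz":0.0},{"dx":-0.00125,"dy":0.0,"dz":0.0,"rx":0.0,"ry":0.0,"rz":0.0}]'
python3 - <<'E'
from h import *
im=optics.grab_frame('top');save('t2',cv2.resize(im[180:280,230:360],None,fx=6,fy=6,interpolation=cv2.INTER_CUBIC))
im=optics.grab_frame('scene');save('s2',cv2.resize(im[140:270,210:350],None,fx=4.5,fy=4.5,interpolation=cv2.INTER_CUBIC))
E
```

```text
time: 5.0
tool_pos: [0.4783, -0.0474, 0.0358]
tool_rot: [0.001, 0.996, 0.087, 0.002]
contact_force: [5.2, -0.3, 6.1]
gripper_width: 0.217
grasp_force: 59.9
```

View pics/s2.png

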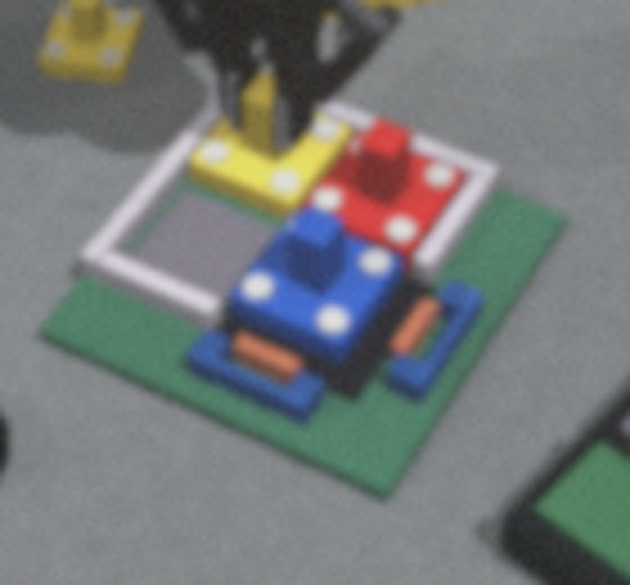

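```bash
cat >> h.py <<'E'
A=np.radians(10.15);TX=np.array([np.cos(A),np.sin(A)]);TY=np.array([-np.sin(A),np.cos(A)]);O=np.array([.4933,-.0970])
def tr(p): return np.round(1e3*(np.array([TX@p[:2],TY@p[:2]])-O),1)
E
python3 - <<'E'
from h import *
ci=optics.camera_info('scene')
P=lambda x,y,z=.028:ray(ci,x/4.5+210,y/4.5+140,z)
for n,p in dict(yA=(214,152),yB=(285,182),yC=(326,130),b1=(257,286),b2=(332,320),b3=(376,261),r1=(326,199),r2=(401,229),r3=(440,175)).items(): print(n,tr(P(*p)))
print('wall -x,-y top inner corner',tr(P(220,115,.024)),'+x,-y corner',tr(P(105,250,.024)), '-x+y', tr(P(478,175,.024)))
print(tr(state()['tool_pos']))
E
```

```text
yA [-10.5 -51.4]
yB [-10.4 -11. ]
yC [-50.4 -11. ]
b1 [52.  10.7]
b2 [52.4 50.7]
b3 [11.8 51.2]
r1 [-10.5  11.7]
r2 [-11.3  52. ]
r3 [-51.1  52. ]
wall -x,-y top inner corner [-36.8 -64.4] +x,-y corner [ 65.6 -64.9] -x+y [-63.5  66.5]
[-30.9 -34. ]
```

```bash

python3 -m inch '[{"dx":-0.00125,"dy":0.0,"dz":0.0,"rx":0.0,"ry":0.0,"rz":0.0},{"dx":-0.00125,"dy":0.0,"dz":0.0,"rx":0.0,"ry":0.0,"rz":0.0}]'
python3 -m inch '[{"dx":-0.00125,"dy":0.0,"dz":0.0,"rx":0.0,"ry":0.0,"rz":0.0},{"dx":-0.00125,"dy":0.0,"dz":0.0,"rx":0.0,"ry":0.0,"rz":0.0}]'
```

```text
time: 5.3
tool_pos: [0.4773, -0.0476, 0.0358]
tool_rot: [0.001, 0.996, 0.087, 0.002]
contact_force: [5.7, 1.0, 6.6]
gripper_width: 0.224
grasp_force: 59.9
time: 5.5
tool_pos: [0.4763, -0.0478, 0.0358]
tool_rot: [0.001, 0.996, 0.087, 0.002]
contact_force: [5.1, 1.2, 5.7]
gripper_width: 0.222
grasp_force: 59.9
```

Position is about -33. I'll continue in small steps.

```bash

python3 -m inch '[{"dx":-0.001,"dy":0.0,"dz":0.0,"rx":0.0,"ry":0.0,"rz":0.0},{"dx":-0.001,"dy":0.0,"dz":0.0,"rx":0.0,"ry":0.0,"rz":0.0}]'
python3 -m inch '[{"dx":-0.0007,"dy":0.0,"dz":0.0,"rx":0.0,"ry":0.0,"rz":0.0},{"dx":-0.0007,"dy":0.0,"dz":0.0,"rx":0.0,"ry":0.0,"rz":0.0}]'
```

```text
time: 5.7
tool_pos: [0.4758, -0.0479, 0.0358]
tool_rot: [0.0, 0.996, 0.087, 0.002]
contact_force: [6.3, 0.1, 4.5]
gripper_width: 0.223
grasp_force: 59.7
time: 5.9
tool_pos: [0.4758, -0.0479, 0.0359]
tool_rot: [0.0, 0.996, 0.087, 0.003]
contact_force: [8.1, 0.4, 4.9]
gripper_width: 0.221
grasp_force: 59.7
```

Yellow has stopped against the wall: position stalled while the force rose. Releasing it and going over to blue.

```bash

python3 -m inch '[{"dx":0.0,"dy":0.0,"dz":0.0,"rx":0.0,"ry":0.0,"rz":0.0},{"dx":0.0,"dy":0.0,"dz":0.0,"rx":0.0,"ry":0.0,"rz":0.0},{"dx":0.0,"dy":0.0,"dz":0.0,"rx":0.0,"ry":0.0,"rz":0.0},{"dx":0.0,"dy":0.0,"dz":-0.03,"rx":0.0,"ry":0.0,"rz":0.0},{"dx":0.0,"dy":0.0,"dz":-0.0625,"rx":0.0,"ry":0.0,"rz":0.0}]' 0.0
python3 -m inch '[{"dx":0.04,"dy":-0.04,"dz":-0.01,"rx":0.0,"ry":0.0,"rz":0.0},{"dx":0.083,"dy":-0.0776,"dz":-0.01,"rx":0.0,"ry":0.0,"rz":0.0},{"dx":0.083,"dy":-0.0776,"dz":-0.01,"rx":0.0,"ry":0.0,"rz":0.0},{"dx":0.083,"dy":-0.0776,"dz":-0.01,"rx":0.0,"ry":0.0,"rz":0.0}]'
python3 - <<'E'
from h import *
im=optics.grab_frame('wrist');save('w3',im);s=state();print(s['tool_pos'],s['contact_force'],tr(s['tool_pos']))
E
```

```text
time: 6.4
tool_pos: [0.4713, -0.0471, 0.0827]
tool_rot: [-0.001, 0.996, 0.087, -0.003]
contact_force: [0.7, 0.1, 0.4]
gripper_width: 0.497
grasp_force: 0.0
time: 6.8
tool_pos: [0.5275, 0.0257, 0.0914]
tool_rot: [0.0, 0.996, 0.088, -0.001]
contact_force: [0.3, 0.3, -0.4]
gripper_width: 0.498
grasp_force: 0.0
[0.52715538 0.02506866 0.09130633] [-0.73286139 -0.42811876 -0.26026729] [30.  28.8]
```

View pics/w3.png

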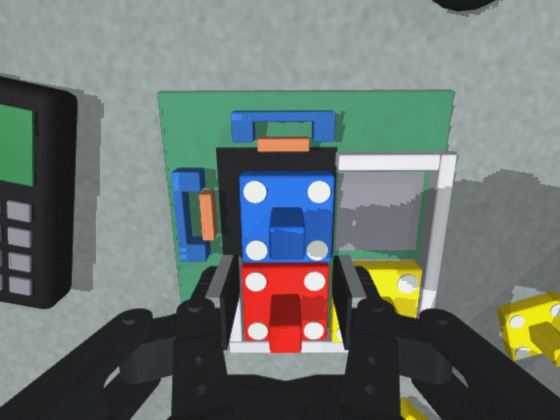

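```bash
python3 - <<'E'
from h import *
ci=optics.camera_info('wrist')
for n,z,pp in(('blue',.028,((255,191),(318,191),(256,250),(316,250))),('bposttop',.063,((270,226),(303,226),(270,260),(304,260))),('red',.028,((256,281),(314,281),(257,331),(314,331))),('yel-x?',.028,((408,284),))):
    q=np.array([ray(ci,*p,z)[:2] for p in pp]);print(n,tr(q.mean(0)))
print('platex',tr(ray(ci,283,150,.018)),tr(ray(ci,283,139,.023)),'platey',tr(ray(ci,214,215,.018)))
print('TCP',tr(state()['tool_pos']))
for p in ((335,153),(430,270)): print(tr(ray(ci,*p,.024)))
E
```

```text
blue [30.6 28.5]
bposttop [31.  28.3]
red [-32.7  29.3]
yel-x? [-15.1 -54.3]
platex [74.8 30.5] [82.2 30.4] platey [31.5 76.7]
TCP [30.  28.8]
[73.8 -1.5]
[ -6.6 -69.9]
```

```bash

python3 -m inch '[{"dx":0.001,"dy":0.0005,"dz":0.035,"rx":0.0,"ry":0.0,"rz":0.0},{"dx":0.001,"dy":0.0005,"dz":0.06,"rx":0.0,"ry":0.0,"rz":0.0},{"dx":0.001,"dy":0.0005,"dz":0.07,"rx":0.0,"ry":0.0,"rz":0.0},{"dx":0.001,"dy":0.0005,"dz":0.07,"rx":0.0,"ry":0.0,"rz":0.0}]'
python3 -m inch '[{"dx":0.0,"dy":0.0,"dz":0.0,"rx":0.0,"ry":0.0,"rz":0.0},{"dx":0.0,"dy":0.0,"dz":0.0,"rx":0.0,"ry":0.0,"rz":0.0},{"dx":0.0,"dy":0.0,"dz":0.0,"rx":0.0,"ry":0.0,"rz":0.0},{"dx":0.0,"dy":0.0,"dz":0.0,"rx":0.0,"ry":0.0,"rz":0.0},{"dx":0.0,"dy":0.0,"dz":0.0,"rx":0.0,"ry":0.0,"rz":0.0}]' -1.0
```

```text
time: 7.25
tool_pos: [0.5272, 0.0242, 0.0347]
tool_rot: [-0.0, 0.996, 0.086, -0.002]
contact_force: [0.0, -0.7, -0.8]
gripper_width: 0.499
grasp_force: 0.0
time: 7.75
tool_pos: [0.5303, 0.0246, 0.0379]
tool_rot: [0.0, 0.996, 0.087, 0.001]
contact_force: [-0.8, -1.9, 6.1]
gripper_width: 0.223
grasp_force: 60.7
```

```bash

python3 -m inch '[{"dx":0.0,"dy":0.005,"dz":-0.001,"rx":0.0,"ry":0.0,"rz":0.0},{"dx":0.0,"dy":0.015,"dz":-0.001,"rx":0.0,"ry":0.0,"rz":0.0},{"dx":0.0,"dy":0.025,"dz":-0.001,"rx":0.0,"ry":0.0,"rz":0.0},{"dx":0.0,"dy":0.035,"dz":-0.001,"rx":0.0,"ry":0.0,"rz":0.0}]'
python3 -m inch '[{"dx":0.0,"dy":0.01,"dz":0.0,"rx":0.0,"ry":0.0,"rz":0.0},{"dx":0.0,"dy":0.02,"dz":0.0,"rx":0.0,"ry":0.0,"rz":0.0},{"dx":0.0,"dy":0.03,"dz":0.0,"rx":0.0,"ry":0.0,"rz":0.0},{"dx":0.0,"dy":0.0375,"dz":0.0,"rx":0.0,"ry":0.0,"rz":0.0},{"dx":0.0,"dy":0.0375,"dz":0.0,"rx":0.0,"ry":0.0,"rz":0.0}]'
```

```text
time: 8.15
tool_pos: [0.5346, -0.0026, 0.038]
tool_rot: [-0.001, 0.996, 0.087, 0.0]
contact_force: [0.0, 4.6, 5.8]
gripper_width: 0.219
grasp_force: 60.7
time: 8.65
tool_pos: [0.54, -0.0333, 0.0379]
tool_rot: [0.0, 0.996, 0.087, 0.001]
contact_force: [0.6, 0.2, 4.4]
gripper_width: 0.222
grasp_force: 60.6
```

```bash

python3 -m inch '[{"dx":0.0,"dy":0.002,"dz":0.0,"rx":0.0,"ry":0.0,"rz":0.0},{"dx":0.0,"dy":0.00375,"dz":0.0,"rx":0.0,"ry":0.0,"rz":0.0},{"dx":0.0,"dy":0.00375,"dz":0.0,"rx":0.0,"ry":0.0,"rz":0.0}]'
python3 -m inch '[{"dx":0.0,"dy":0.00125,"dz":0.0,"rx":0.0,"ry":0.0,"rz":0.0},{"dx":0.0,"dy":0.00125,"dz":0.0,"rx":0.0,"ry":0.0,"rz":0.0}]'
python3 -m inch '[{"dx":0.0,"dy":0.001,"dz":0.0,"rx":0.0,"ry":0.0,"rz":0.0},{"dx":0.0,"dy":0.001,"dz":0.0,"rx":0.0,"ry":0.0,"rz":0.0}]'
```

```text
time: 8.95
tool_pos: [0.5403, -0.035, 0.0379]
tool_rot: [-0.001, 0.996, 0.087, 0.0]
contact_force: [-0.8, 4.6, 5.7]
gripper_width: 0.225
grasp_force: 60.8
time: 9.15
tool_pos: [0.5405, -0.0358, 0.038]
tool_rot: [-0.001, 0.996, 0.087, 0.0]
contact_force: [-0.7, 3.7, 6.2]
gripper_width: 0.221
grasp_force: 60.8
time: 9.35
tool_pos: [0.5406, -0.0366, 0.038]
tool_rot: [-0.001, 0.996, 0.087, 0.0]
contact_force: [-1.0, 4.7, 6.1]
gripper_width: 0.223
grasp_force: 60.8
```

```bash

python3 -m inch '[{"dx":0.0,"dy":0.001,"dz":0.0,"rx":0.0,"ry":0.0,"rz":0.0},{"dx":0.0,"dy":0.001,"dz":0.0,"rx":0.0,"ry":0.0,"rz":0.0}]'
python3 -m inch '[{"dx":0.0,"dy":0.001,"dz":0.0,"rx":0.0,"ry":0.0,"rz":0.0},{"dx":0.0,"dy":0.001,"dz":0.0,"rx":0.0,"ry":0.0,"rz":0.0}]'
```

```text
time: 9.55
tool_pos: [0.5407, -0.0373, 0.0379]
tool_rot: [-0.001, 0.996, 0.087, 0.0]
contact_force: [-0.3, 5.0, 6.2]
gripper_width: 0.218
grasp_force: 60.8
time: 9.75
tool_pos: [0.5409, -0.0381, 0.0379]
tool_rot: [-0.001, 0.996, 0.087, 0.0]
contact_force: [-1.2, 4.9, 5.9]
gripper_width: 0.221
grasp_force: 60.8
```

```bash

python3 -m inch '[{"dx":0.0,"dy":0.001,"dz":0.0,"rx":0.0,"ry":0.0,"rz":0.0},{"dx":0.0,"dy":0.001,"dz":0.0,"rx":0.0,"ry":0.0,"rz":0.0}]'
python3 -m inch '[{"dx":0.0,"dy":0.0007,"dz":0.0,"rx":0.0,"ry":0.0,"rz":0.0},{"dx":0.0,"dy":0.0007,"dz":0.0,"rx":0.0,"ry":0.0,"rz":0.0}]'
```

```text
time: 9.95
tool_pos: [0.5409, -0.0385, 0.038]
tool_rot: [-0.001, 0.996, 0.087, 0.0]
contact_force: [-1.6, 6.4, 7.0]
gripper_width: 0.221
grasp_force: 60.9
time: 10.15
tool_pos: [0.541, -0.0386, 0.038]
tool_rot: [-0.002, 0.996, 0.087, 0.0]
contact_force: [-1.2, 7.9, 7.1]
gripper_width: 0.223
grasp_force: 61.0
```

```bash

python3 -m inch '[{"dx":0.0,"dy":0.0,"dz":0.0,"rx":0.0,"ry":0.0,"rz":0.0},{"dx":0.0,"dy":0.0,"dz":0.0,"rx":0.0,"ry":0.0,"rz":0.0},{"dx":0.0,"dy":0.0,"dz":0.0,"rx":0.0,"ry":0.0,"rz":0.0},{"dx":0.0,"dy":0.0,"dz":-0.03,"rx":0.0,"ry":0.0,"rz":0.0},{"dx":0.0,"dy":0.0,"dz":-0.0625,"rx":0.0,"ry":0.0,"rz":0.0}]' 0.0
python3 -m inch '[{"dx":-0.04,"dy":-0.04,"dz":-0.01,"rx":0.0,"ry":0.0,"rz":0.0},{"dx":-0.0785,"dy":-0.083,"dz":-0.01,"rx":0.0,"ry":0.0,"rz":0.0},{"dx":-0.0785,"dy":-0.083,"dz":-0.01,"rx":0.0,"ry":0.0,"rz":0.0},{"dx":-0.0785,"dy":-0.083,"dz":-0.01,"rx":0.0,"ry":0.0,"rz":0.0}]'
python3 - <<'E'
from h import *
im=optics.grab_frame('wrist');save('w4',im);s=state();print(s['tool_pos'],s['contact_force'],tr(s['tool_pos']))
E
```

```text
time: 10.65
tool_pos: [0.5391, -0.0401, 0.086]
tool_rot: [-0.0, 0.996, 0.087, -0.002]
contact_force: [-0.1, 0.2, 0.8]
gripper_width: 0.499
grasp_force: 0.0
time: 11.05
tool_pos: [0.4666, 0.0147, 0.0949]
tool_rot: [0.0, 0.996, 0.087, 0.0]
contact_force: [0.1, 0.0, -1.5]
gripper_width: 0.5
grasp_force: 0.0
[0.46757212 0.01427224 0.09539512] [0.69172432 0.03785497 0.46000931] [-30.5  28.7]
```

View pics/w4.png

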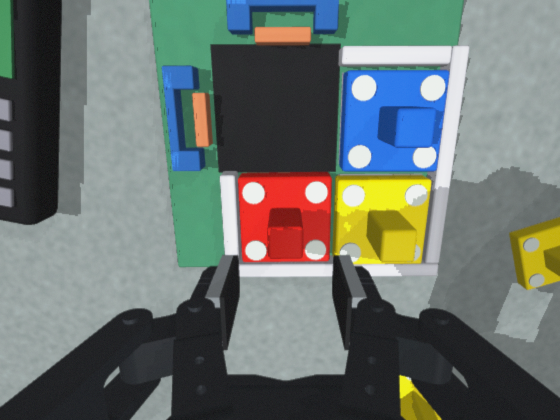

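Wrist view: blue sits against the right (-y) wall and yellow against the bottom (-x) wall. Red's post is at (286,235), centred between the fingers, and the bay is empty. Going down to grip red.

```bash

python3 -m inch '[{"dx":0.0,"dy":0.0,"dz":0.035,"rx":0.0,"ry":0.0,"rz":0.0},{"dx":0.0,"dy":0.0,"dz":0.06,"rx":0.0,"ry":0.0,"rz":0.0},{"dx":0.0,"dy":0.0,"dz":0.073,"rx":0.0,"ry":0.0,"rz":0.0},{"dx":0.0,"dy":0.0,"dz":0.073,"rx":0.0,"ry":0.0,"rz":0.0}]'
python3 -m inch '[{"dx":0.0,"dy":0.0,"dz":0.0,"rx":0.0,"ry":0.0,"rz":0.0},{"dx":0.0,"dy":0.0,"dz":0.0,"rx":0.0,"ry":0.0,"rz":0.0},{"dx":0.0,"dy":0.0,"dz":0.0,"rx":0.0,"ry":0.0,"rz":0.0},{"dx":0.0,"dy":0.0,"dz":0.0,"rx":0.0,"ry":0.0,"rz":0.0},{"dx":0.0,"dy":0.0,"dz":0.0,"rx":0.0,"ry":0.0,"rz":0.0}]' -1.0
```

```text
time: 11.5
tool_pos: [0.4667, 0.0141, 0.0354]
tool_rot: [-0.0, 0.996, 0.087, -0.002]
contact_force: [-0.5, -0.0, 0.1]
gripper_width: 0.499
grasp_force: 0.0
time: 12.0
tool_pos: [0.4687, 0.0143, 0.0383]
tool_rot: [0.0, 0.996, 0.087, 0.002]
contact_force: [1.0, -1.2, 3.8]
gripper_width: 0.22
grasp_force: 60.7
```

```bash

python3 -m inch '[{"dx":0.005,"dy":0.0,"dz":-0.001,"rx":0.0,"ry":0.0,"rz":0.0},{"dx":0.015,"dy":0.0,"dz":-0.001,"rx":0.0,"ry":0.0,"rz":0.0},{"dx":0.025,"dy":0.0,"dz":-0.001,"rx":0.0,"ry":0.0,"rz":0.0},{"dx":0.035,"dy":0.0,"dz":-0.001,"rx":0.0,"ry":0.0,"rz":0.0},{"dx":0.04,"dy":0.0,"dz":-0.001,"rx":0.0,"ry":0.0,"rz":0.0}]'
python3 -m inch '[{"dx":0.01,"dy":0.0,"dz":0.0,"rx":0.0,"ry":0.0,"rz":0.0},{"dx":0.02,"dy":0.0,"dz":0.0,"rx":0.0,"ry":0.0,"rz":0.0},{"dx":0.03,"dy":0.0,"dz":0.0,"rx":0.0,"ry":0.0,"rz":0.0},{"dx":0.041,"dy":0.0,"dz":0.0,"rx":0.0,"ry":0.0,"rz":0.0},{"dx":0.041,"dy":0.0,"dz":0.0,"rx":0.0,"ry":0.0,"rz":0.0}]'
```

```text
time: 12.5
tool_pos: [0.4976, 0.0199, 0.0384]
tool_rot: [0.0, 0.996, 0.087, -0.003]
contact_force: [-10.8, -1.9, 13.1]
gripper_width: 0.218
grasp_force: 61.8
time: 13.0
tool_pos: [0.5317, 0.0258, 0.0382]
tool_rot: [0.0, 0.996, 0.087, 0.0]
contact_force: [0.8, -0.5, 5.5]
gripper_width: 0.22
grasp_force: 60.9
```

```bash

python3 -m inch '[{"dx":0.003,"dy":0.0,"dz":0.0,"rx":0.0,"ry":0.0,"rz":0.0},{"dx":0.007,"dy":0.0,"dz":0.0,"rx":0.0,"ry":0.0,"rz":0.0},{"dx":0.007,"dy":0.0,"dz":0.0,"rx":0.0,"ry":0.0,"rz":0.0}]'
python3 -m inch '[{"dx":0.002,"dy":0.0,"dz":0.0,"rx":0.0,"ry":0.0,"rz":0.0},{"dx":0.002,"dy":0.0,"dz":0.0,"rx":0.0,"ry":0.0,"rz":0.0}]'
python3 -m inch '[{"dx":0.00125,"dy":0.0,"dz":0.0,"rx":0.0,"ry":0.0,"rz":0.0},{"dx":0.00125,"dy":0.0,"dz":0.0,"rx":0.0,"ry":0.0,"rz":0.0}]'
python3 -m inch '[{"dx":0.00125,"dy":0.0,"dz":0.0,"rx":0.0,"ry":0.0,"rz":0.0},{"dx":0.00125,"dy":0.0,"dz":0.0,"rx":0.0,"ry":0.0,"rz":0.0}]'
```

```text
time: 13.3
tool_pos: [0.5355, 0.0266, 0.0383]
tool_rot: [0.0, 0.996, 0.087, -0.002]
contact_force: [-7.1, -1.4, 9.9]
gripper_width: 0.221
grasp_force: 61.5
time: 13.5
tool_pos: [0.5366, 0.0268, 0.0384]
tool_rot: [0.0, 0.996, 0.087, -0.002]
contact_force: [-9.3, -1.7, 11.6]
gripper_width: 0.221
grasp_force: 61.6
time: 13.7
tool_pos: [0.5373, 0.0269, 0.0384]
tool_rot: [0.0, 0.996, 0.087, -0.003]
contact_force: [-9.3, -1.6, 11.7]
gripper_width: 0.22
grasp_force: 61.6
time: 13.9
tool_pos: [0.5384, 0.0271, 0.0384]
tool_rot: [0.0, 0.996, 0.087, -0.003]
contact_force: [-9.6, -1.7, 11.2]
gripper_width: 0.22
grasp_force: 61.6
```

```bash

python3 -m inch '[{"dx":-0.001,"dy":0.0,"dz":-0.0015,"rx":0.0,"ry":0.0,"rz":0.0},{"dx":-0.001,"dy":0.0,"dz":-0.0015,"rx":0.0,"ry":0.0,"rz":0.0}]'
python3 -m inch '[{"dx":0.0,"dy":0.0,"dz":-0.001,"rx":0.0,"ry":0.0,"rz":0.0},{"dx":0.0,"dy":0.0,"dz":-0.001,"rx":0.0,"ry":0.0,"rz":0.0}]'
```

```text
time: 14.1
tool_pos: [0.5384, 0.0274, 0.0383]
tool_rot: [-0.0, 0.996, 0.087, -0.001]
contact_force: [-2.3, -0.9, 2.3]
gripper_width: 0.221
grasp_force: 60.5
time: 14.3
tool_pos: [0.539, 0.0273, 0.0391]
tool_rot: [-0.0, 0.996, 0.087, -0.0]
contact_force: [0.1, 0.1, -2.0]
gripper_width: 0.218
grasp_force: 59.9
```

```bash

python3 -m inch '[{"dx":0.00125,"dy":0.0,"dz":0.0006,"rx":0.0,"ry":0.0,"rz":0.0},{"dx":0.00125,"dy":0.0,"dz":0.0006,"rx":0.0,"ry":0.0,"rz":0.0}]'
python3 -m inch '[{"dx":0.00125,"dy":0.0,"dz":0.0,"rx":0.0,"ry":0.0,"rz":0.0},{"dx":0.00125,"dy":0.0,"dz":0.0,"rx":0.0,"ry":0.0,"rz":0.0}]'
python3 -m inch '[{"dx":0.00125,"dy":0.0,"dz":0.0,"rx":0.0,"ry":0.0,"rz":0.0},{"dx":0.00125,"dy":0.0,"dz":0.0,"rx":0.0,"ry":0.0,"rz":0.0}]'
```

```text
time: 14.5
tool_pos: [0.5403, 0.0275, 0.0388]
tool_rot: [-0.0, 0.996, 0.087, -0.0]
contact_force: [0.3, -0.5, -1.8]
gripper_width: 0.222
grasp_force: 59.9
time: 14.7
tool_pos: [0.5415, 0.0276, 0.0392]
tool_rot: [-0.0, 0.996, 0.087, 0.0]
contact_force: [0.3, 0.2, -2.6]
gripper_width: 0.223
grasp_force: 59.9
time: 14.9
tool_pos: [0.5425, 0.0278, 0.0393]
tool_rot: [0.0, 0.996, 0.087, 0.0]
contact_force: [0.2, -0.5, -1.8]
gripper_width: 0.219
grasp_force: 59.9
```

```bash

python3 -m inch '[{"dx":0.00125,"dy":0.0,"dz":0.0008,"rx":0.0,"ry":0.0,"rz":0.0},{"dx":0.00125,"dy":0.0,"dz":0.0008,"rx":0.0,"ry":0.0,"rz":0.0}]'
python3 -m inch '[{"dx":0.00125,"dy":0.0,"dz":0.0,"rx":0.0,"ry":0.0,"rz":0.0},{"dx":0.00125,"dy":0.0,"dz":0.0,"rx":0.0,"ry":0.0,"rz":0.0}]'
python3 -m inch '[{"dx":0.00125,"dy":0.0,"dz":0.0,"rx":0.0,"ry":0.0,"rz":0.0},{"dx":0.00125,"dy":0.0,"dz":0.0,"rx":0.0,"ry":0.0,"rz":0.0}]'
```

```text
time: 15.1
tool_pos: [0.5434, 0.0279, 0.0386]
tool_rot: [-0.0, 0.996, 0.087, 0.0]
contact_force: [0.4, 0.1, -2.4]
gripper_width: 0.219
grasp_force: 59.9
time: 15.3
tool_pos: [0.5444, 0.0282, 0.0386]
tool_rot: [-0.0, 0.996, 0.087, 0.0]
contact_force: [0.1, -0.4, -1.6]
gripper_width: 0.223
grasp_force: 59.9
time: 15.5
tool_pos: [0.5451, 0.0282, 0.0385]
tool_rot: [0.0, 0.996, 0.087, -0.0]
contact_force: [-0.6, -0.6, -1.7]
gripper_width: 0.223
grasp_force: 60.0
```

```bash

python3 -m inch '[{"dx":0.00125,"dy":0.0,"dz":0.0,"rx":0.0,"ry":0.0,"rz":0.0},{"dx":0.00125,"dy":0.0,"dz":0.0,"rx":0.0,"ry":0.0,"rz":0.0}]'
python3 -m inch '[{"dx":0.00125,"dy":0.0,"dz":0.0,"rx":0.0,"ry":0.0,"rz":0.0},{"dx":0.00125,"dy":0.0,"dz":0.0,"rx":0.0,"ry":0.0,"rz":0.0}]'
python3 -m inch '[{"dx":0.00125,"dy":0.0,"dz":0.0,"rx":0.0,"ry":0.0,"rz":0.0},{"dx":0.00125,"dy":0.0,"dz":0.0,"rx":0.0,"ry":0.0,"rz":0.0}]'
```

```text
time: 15.7
tool_pos: [0.5453, 0.0283, 0.0384]
tool_rot: [0.0, 0.996, 0.087, -0.001]
contact_force: [-5.5, -0.9, 0.7]
gripper_width: 0.22
grasp_force: 60.2
time: 15.9
tool_pos: [0.5463, 0.0285, 0.0385]
tool_rot: [0.0, 0.996, 0.087, -0.001]
contact_force: [-5.3, -0.7, 1.9]
gripper_width: 0.221
grasp_force: 60.3
time: 16.1
tool_pos: [0.5472, 0.0286, 0.0385]
tool_rot: [0.0, 0.996, 0.087, -0.002]
contact_force: [-5.3, -1.2, 2.3]
gripper_width: 0.222
grasp_force: 60.4
```

Contact with the plate came at x≈0.545, and it now moves under about 5 N.

```bash

python3 -m inch '[{"dx":0.00125,"dy":0.0,"dz":0.0,"rx":0.0,"ry":0.0,"rz":0.0},{"dx":0.00125,"dy":0.0,"dz":0.0,"rx":0.0,"ry":0.0,"rz":0.0}]'
python3 -m inch '[{"dx":0.00125,"dy":0.0,"dz":0.0,"rx":0.0,"ry":0.0,"rz":0.0},{"dx":0.00125,"dy":0.0,"dz":0.0,"rx":0.0,"ry":0.0,"rz":0.0}]'
python3 -m inch '[{"dx":0.001,"dy":0.0,"dz":0.0,"rx":0.0,"ry":0.0,"rz":0.0},{"dx":0.001,"dy":0.0,"dz":0.0,"rx":0.0,"ry":0.0,"rz":0.0}]'
```

```text
time: 16.3
tool_pos: [0.5482, 0.0288, 0.0385]
tool_rot: [0.0, 0.996, 0.087, -0.002]
contact_force: [-6.1, -0.7, 1.7]
gripper_width: 0.22
grasp_force: 60.4
time: 16.5
tool_pos: [0.5491, 0.029, 0.0384]
tool_rot: [0.0, 0.996, 0.087, -0.002]
contact_force: [-5.8, -0.7, 1.5]
gripper_width: 0.22
grasp_force: 60.4
time: 16.7
tool_pos: [0.5499, 0.0291, 0.0384]
tool_rot: [0.0, 0.996, 0.087, -0.002]
contact_force: [-5.8, -2.4, 2.7]
gripper_width: 0.221
grasp_force: 60.4
```

```bash

python3 -m inch '[{"dx":0.0007,"dy":0.0,"dz":0.0,"rx":0.0,"ry":0.0,"rz":0.0},{"dx":0.0007,"dy":0.0,"dz":0.0,"rx":0.0,"ry":0.0,"rz":0.0}]'
python3 -m inch '[{"dx":0.0007,"dy":0.0,"dz":0.0,"rx":0.0,"ry":0.0,"rz":0.0},{"dx":0.0007,"dy":0.0,"dz":0.0,"rx":0.0,"ry":0.0,"rz":0.0}]'
python3 -m inch '[{"dx":0.0006,"dy":0.0,"dz":0.0,"rx":0.0,"ry":0.0,"rz":0.0},{"dx":0.0006,"dy":0.0,"dz":0.0,"rx":0.0,"ry":0.0,"rz":0.0}]'
```

```text
time: 16.9
tool_pos: [0.5505, 0.0292, 0.0385]
tool_rot: [0.0, 0.996, 0.087, -0.002]
contact_force: [-5.6, -1.2, 1.7]
gripper_width: 0.225
grasp_force: 60.5
time: 17.1
tool_pos: [0.551, 0.0293, 0.0385]
tool_rot: [0.0, 0.996, 0.087, -0.002]
contact_force: [-5.2, -1.5, 2.1]
gripper_width: 0.217
grasp_force: 60.5
time: 17.3
tool_pos: [0.551, 0.0293, 0.0385]
tool_rot: [0.0, 0.996, 0.087, -0.002]
contact_force: [-7.5, -1.8, 3.0]
gripper_width: 0.22
grasp_force: 60.6
```

```bash

python3 -m inch '[{"dx":0.0005,"dy":0.0,"dz":0.0,"rx":0.0,"ry":0.0,"rz":0.0},{"dx":0.0005,"dy":0.0,"dz":0.0,"rx":0.0,"ry":0.0,"rz":0.0},{"dx":0.0005,"dy":0.0,"dz":0.0,"rx":0.0,"ry":0.0,"rz":0.0}]'
```

```text
time: 17.6
tool_pos: [0.5511, 0.0293, 0.0385]
tool_rot: [0.0, 0.996, 0.087, -0.003]
contact_force: [-8.9, -1.5, 5.3]
gripper_width: 0.22
grasp_force: 60.8
```

The plate is fully home: red stalled after 5.8 mm of plate travel and the force is rising. Releasing, backing up and checking.

```bash

python3 -m inch '[{"dx":0.0,"dy":0.0,"dz":0.0,"rx":0.0,"ry":0.0,"rz":0.0},{"dx":0.0,"dy":0.0,"dz":0.0,"rx":0.0,"ry":0.0,"rz":0.0},{"dx":0.0,"dy":0.0,"dz":0.0,"rx":0.0,"ry":0.0,"rz":0.0},{"dx":0.0,"dy":0.0,"dz":-0.03,"rx":0.0,"ry":0.0,"rz":0.0},{"dx":0.0,"dy":0.0,"dz":-0.07,"rx":0.0,"ry":0.0,"rz":0.0}]' 0.0
python3 -m inch '[{"dx":-0.02,"dy":0.0,"dz":-0.04,"rx":0.0,"ry":0.0,"rz":0.0},{"dx":-0.02,"dy":0.03,"dz":-0.08,"rx":0.0,"ry":0.0,"rz":0.0},{"dx":-0.02,"dy":0.03,"dz":-0.08,"rx":0.0,"ry":0.0,"rz":0.0},{"dx":-0.02,"dy":0.03,"dz":-0.08,"rx":0.0,"ry":0.0,"rz":0.0}]'
python3 - <<'E'
from h import *
im=optics.grab_frame('wrist');save('w5',im);s=state();print(s['tool_pos'],s['contact_force'],tr(s['tool_pos']))
E
```

```text
time: 18.1
tool_pos: [0.5516, 0.0298, 0.0933]
tool_rot: [-0.0, 0.996, 0.087, -0.002]
contact_force: [0.5, -0.5, -0.7]
gripper_width: 0.499
grasp_force: 0.0
time: 18.5
tool_pos: [0.5424, 0.003, 0.1599]
tool_rot: [0.0, 0.996, 0.087, 0.002]
contact_force: [-1.4, 0.6, -1.8]
gripper_width: 0.504
grasp_force: 0.0
[0.54129819 0.00335905 0.15819887] [ 0.0544773   0.25752426 -0.22223363] [40.1  4.9]
```

View pics/w5.png

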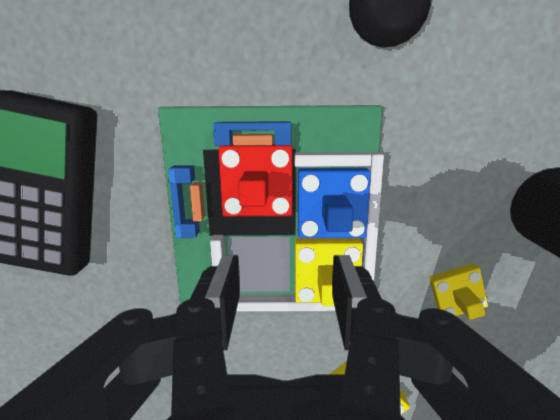

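The wrist view shows red at (255,180) against the plate and block, blue at (334,203) against the right wall, and yellow at (330,272) in the corner. All three are flat and released, so I'm handing in.

```bash
python3 -c "
from plant import ticket
print(ticket.job_done())"
```

```text
the job is handed in; nothing more can be done
None
```

I handed the job in at about 18.5 s: yellow is in the corner against the wall, blue is in yellow's old place against the wall, and red is in the bay with plate_x pushed home (about 5.8 mm of travel, judged by feel). The highest sideways force read at the wrist was about 11 N, red was held under 1 mm off the floor for the last few millimetres before the plate, and no verdict was returned.

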